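Hook up a telescopic drying rail and draw it out

TASK

I am setting up the telescopic drying rail. First hook the shut rail onto the bracket post: lower the eye at its end right down over the post so that the rail lies flat on the worktop. Then squeeze in the release button on the side of the black handle, draw the handle out past its first stop to the second stop (fully out), and finish while holding it there against its spring, with the eye still on the post, so that I can fasten the other end; leave the tin, the small white bowl and the mug where they are.

Things in the scene. Friction and masses are not known exactly. Their poses are not given: they have to be found in the camera images.
- post: Fixed upright steel bracket post, 12 mm across, 52 mm high, its top 8 mm tapering to a blunt 5 mm tip, on a round foot flange 44 mm across, 5 to 10 mm high. Origin on its axis at worktop height, z up. To its left, beyond the handle, stands the room's fixed microwave, 264 mm high: its nearest corner is at x 0.49, y -0.03, and its right side runs from there to x 0.78, y -0.20.
- rail: Loose telescopic rail, 0.29 kg, flat on the worktop, 212 mm from eye middle to handle end when shut. Origin: middle of the eye, at its underside level (worktop height when flat); x from the eye along the rail to the handle, z up, y to the side with the button. Steel eye: ring 36 mm outside, hole 24 mm, 9 to 17 mm above the underside. At the start the handle end points left (+y, within 0.25 rad).
- rail_barrel (a point): Middle of the barrel, near the rail's centre of mass, the place to carry it by: 95 mm along x from the eye's middle, 13 mm above the underside; same axes as rail. Square aluminium barrel 26 mm wide and high, x = 40 to 138 mm; black end collars 30 mm wide and high at 34-40 and 138-148 mm; a thin neck between eye and barrel.
- handle (a joint): How far the handle is drawn out along the rail's +x, m: 0 shut, 0.050 first stop, 0.100 second stop (firm end). Button out: caught, from shut it moves only 2 mm, from between no farther than the first stop. Button in: it runs freely against a spring that pulls it back with 3 N (shut) to 5 N (out). If let go at the second stop it runs back to about 0.062.
- handle_grip (a point): Middle of the black plastic handle, level with the button, 20 mm above the rail's underside, 180 mm from the eye's middle when shut; same axes as rail. Handle block: 30 mm wide, 38 mm high (top 39 mm above the underside), reaching 28 mm from here toward the eye and 32 mm to the free end. A 16 mm steel inner tube shows behind it when drawn out.
- button (a joint): The release button in the handle's +y side, m: 0 out, 0.006 fully in (1.7 N to begin, 5 N fully in). The catch is clear beyond 0.0045. Fingers that close across the handle from above, at handle_grip, squeeze it in with the grip itself.
- button_face (a point): Middle of the button's outer face: a grey ribbed pad 26 mm long (along the rail), 22 mm high, that stands 7 mm proud of the handle's side when out and 1 mm when in; over the button the handle is 37 mm wide.
- tin_1: Bystander: food tin, 75 mm across, 58 mm high, origin under its middle.
- ramekin_salt: Bystander: small white bowl, 70 mm across, 36 mm high, origin under its middle.
- mug_1: Bystander: mug, 64 x 88 x 54 mm, origin under its middle.
Not all that is in view belongs to the job. There is more than one size of the rail; the one meant has the size given above.

How it is judged (in metres and radians):
On the way:
1. the shut rail's eye is down over the post and the rail lies flat (horizontal distance between rail and post below 0.01 m and height (world z) of rail below 0.012 m and angle between rail's own z axis and vertical below 0.15 rad and value of joint handle below 0.01 m), for 0.2 s.
At the end, for the whole second after the job is handed in: The program finishes with the fingers still holding the rail's handle (more than 2 N): the handle is at the second stop (drawn out more than 94 of 100 mm) and at rest, and the eye is still down over the post (within 10 mm of its axis, raised less than 20 mm), the rail within 0.2 rad of level (value of joint handle above 0.094 m and contact force between the fingers and rail above 2 N and horizontal distance between rail and post below 0.01 m and height (world z) of rail below 0.02 m and angle between rail's own z axis and vertical below 0.2 rad and velocity of joint handle between -0.01 and 0.01 m/s and linear speed of rail below 0.02 m/s); the arm keeps its last pose, push and grip.
It fails at once if a bystander (tin, bowl or mug) is moved more than 20 mm (distance of any of tin_1, ramekin_salt, mug_1 from where it was at the start of the episode above 0.02 m).
It also fails if it takes over 46 s, if anything falls off the work surface, if the arm or the gripper's body presses on something with over 40 N, if the wrist force passes 120 N, or if a joint passes its speed limit or range.

ROBOT

A 7-joint arm with a two-finger parallel gripper is mounted at the origin on a cart in front of the work surface, level with it; the furniture and walls round the work are solid. World frame = base frame: x ahead of the robot, y to its left, z up, the work surface at z = 0. Lengths are in mm, angles in rad, forces in N, time in s.
With the tool pointing down it reaches from about 400 to 875 mm from the base axis. Payload 19.3 kg.
Tool frame: the origin (TCP) lies at the very end of the fingers, on their centre line; the grasp point (between the pads) lies 19 mm behind it (grip_point_offset is the z of the grasp point in the tool frame, in mm); z points along the fingers, y is the line along which they close (so a half turn about z gives the same grasp; the last joint's range is limited). The gripper opens to 85 mm and grips with 20 to 120 N. Pads are 22 mm wide; open, the fingers measure 114 mm over their backs; the gripper's body (76 mm by 85 mm) begins 54 mm behind the grasp point. The pads swing forward as they close: fully open they stand 13 mm farther back than shut.
Start: joints at [-1.326, 0.521, -0.036, 1.599, 0.021, 1.021, -0.113], TCP at [193.535, 594.272, 231.291] pointing down, gripper open.
Joint ranges: [-2.91, 2.91], [-0.3, 2.13], [-1.5, 1.42], [0.17, 2.43], [-1.26, 4.41], [0.16, 1.93], [-2.52, 2.52]. Speed limits (rad/s): [1.89, 1.89, 2.39, 2.39, 3.01, 3.01, 3.01].

INTERFACE

Orientations are given as a 3x3 rotation matrix whose columns are the frame's x, y, z axes.
In Python, from workcell import movep, movel, goto_joints, open_gripper, clamp, wait, inverse_kinematics, read_state, camera, PlanningError, finish_job, grip_point_offset gives the robot as it stands. Calls block until the motion is done:
- movep(position, orientation): joint-space move of the TCP to a pose.
- movel(position, frame=None, max_speed=150, guard=None): straight line of the TCP; frame=None keeps the orientation; max_speed is the mean speed in mm/s. With guard (N) it stops when the force on the tool has changed by that much, and returns True; else False.
- goto_joints(angles): joint-space move.
- open_gripper() and clamp(): open the fingers fully, or close them until they stop; the grip force is fixed at half the most.
- wait(seconds).
- inverse_kinematics(position, orientation): joint angles nearest the present ones, or None.
- read_state(): the state.
- camera(name): name is "scene" or "side" or "wrist"; returns a dict with "image" (420x560x3 uint8, blue, green, red), "range_z" (420x560 float32, mm along the optical axis (not along the pixel's ray), 0 where there is no reading), "fx", "fy", "cx", "cy" (pixels), "cam_to_world" (4x4, takes a point from camera to world coordinates). Camera axes: x right, y up, looking along -z (the intrinsics and any distortion apply to the point x, -y, -z); pixel columns grow to the right and rows downward; lengths in mm; the calibration is good to about 2 mm. A picture is of the moment at which its call begins.
A pose or a line that the arm cannot do raises PlanningError and nothing moves.
- finish_job(): hands the job in; it is judged then, once.
The state is a dict: "time": time; "qpos": joint angles; "qvel": joint speeds; "joint_efforts": joint torques, N m; "eef_pos": TCP position; "tool_rot": TCP orientation; "ft_force": force on the tool from outside, world axes, zero at the start; "torque": the same for the moment, N m; "finger_gap": finger opening in mm; "gripper_force": force on a finger pad.
Only numpy, scipy, OpenCV 4.12 (cv2) and the standard library are available. Lean on these libraries where they do the work, as an engineer would, in place of code of your own. Each camera call takes 0.05 s, during which the arm holds its last target. There are 200 camera calls.

## Working session

There is one attempt and no reset: what is moved stays moved. The work goes in short steps, each a Python script; the robot and the scene stay as the last script left them, time stands still between calls to the robot, and variables do not carry over. Pictures are saved under pics/ and viewed, at most 10 in all, crops included, and the job is handed in when it is done.

```bash
mkdir -p pics; ls; cat > h.py <<'E'
import numpy as np, cv2
from workcell import *
def cloud(c):
    z=c["range_z"]; v,u=np.indices(z.shape)
    P=np.stack([(u-c["cx"])/c["fx"]*z,-(v-c["cy"])/c["fy"]*z,-z,np.ones_like(z)],-1)
    W=(P@np.array(c["cam_to_world"]).T)[...,:3]; W[z<=0]=np.nan
    return W
E
python3 - <<'E'
from h import *
import pickle
d={n:camera(n) for n in("scene","side")}
pickle.dump(d,open("c0.pkl","wb"))
for n in d: cv2.imwrite(f"pics/{n}0.png",d[n]["image"])
print({k:(v if not hasattr(v,'shape') else v.shape) for k,v in d["scene"].items()})
print(read_state(), grip_point_offset)
E
```

```text
pics
{'image': (420, 560, 3), 'range_z': (420, 560), 'fx': 387.3707284409669, 'fy': 387.3707284409669, 'cx': 275.1817311837409, 'cy': 207.494867656371, 'cam_to_world': (4, 4)}
{'time': 0.1, 'qpos': array([-1.32618542,  0.52192476, -0.03630174,  1.59991213,  0.02118443,
        1.02108951, -0.11281653]), 'qvel': array([-1.40412837e-03,  7.08167415e-05,  1.06025244e-03, -8.93385736e-04,
        8.72623134e-04,  1.79155438e-05, -2.91458939e-04]), 'joint_efforts': array([ 2.62615438e-03, -9.28488851e+01,  1.98397905e+00, -3.70529330e+01,
        1.82258250e-02,  5.44742899e-03,  3.65035703e-05]), 'eef_pos': array([193.47745689, 594.00783187, 230.81596198]), 'tool_rot': array([[-9.50836796e-01,  3.09692321e-01, -2.32082748e-04],
       [ 3.09692401e-01,  9.50836353e-01, -9.20580047e-04],
       [-6.44238574e-05, -9.47195645e-04, -9.99999549e-01]]), 'ft_force': array([-0.25679594, -0.08039905,  0.47413727]), 'torque': array([0.0020471 , 0.0324279 , 0.03146727]), 'gripper_force': 0.0, 'finger_gap': 84.92657898885618} -18.700000000000003
```

View pics/scene0.png

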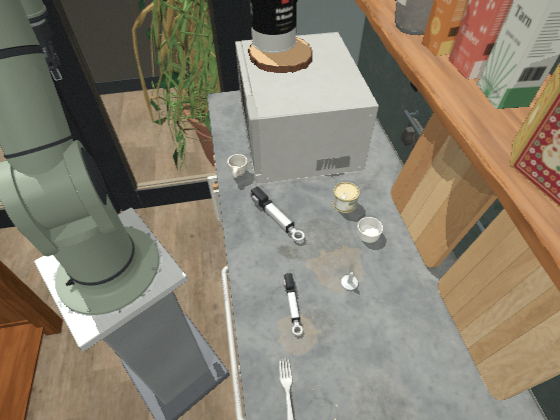

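View pics/side0.png

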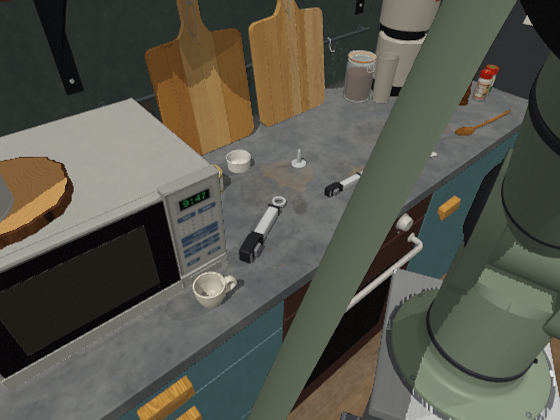

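The scene view has two rail candidates. Rail A has its handle at (258,195) and eye at (298,237); rail B has its handle at (289,280) and eye at (297,330). The post is at (350,283), the tin at (346,197), the bowl at (370,230) and the mug at (237,165). I'll measure both rails and view an enlarged crop.

```bash
python3 - <<'E'
from h import *
import pickle
d=pickle.load(open("c0.pkl","rb")); c=d["scene"]; W=cloud(c)
def reg(u0,u1,v0,v1,zmin,zmax,name):
    S=W[v0:v1,u0:u1].reshape(-1,3); S=S[(S[:,2]>zmin)&(S[:,2]<zmax)]
    m=S[:,:2].mean(0); _,_,V=np.linalg.svd(S[:,:2]-m); p=(S[:,:2]-m)@V[0]; q=(S[:,:2]-m)@V[1]
    print(name,len(S),m.round(1),"ax",V[0].round(3),"ext",p.min().round(1),p.max().round(1),q.min().round(1),q.max().round(1),"zmax",S[:,2].max().round(1), "ends",(m+V[0]*p.min()).round(),(m+V[0]*p.max()).round())
reg(245,310,180,248,6,60,"A"); reg(278,305,268,340,6,60,"B")
reg(335,362,265,295,12,70,"post");reg(335,362,265,295,4,70,"postflange");reg(330,362,180,215,50,70,"tin"); reg(355,386,215,245,25,50,"bowl");reg(225,250,150,182,20,60,"mug")
S=W[300:400,230:270].reshape(-1,3); print("table z",np.nanmedian(S[:,2]))
im=c["image"][150:350,220:400]; cv2.imwrite("pics/crop0.png",cv2.resize(im,None,fx=3,fy=3,interpolation=cv2.INTER_CUBIC)[:600])
E
```

```text
A 770 [ 461.1 -155.3] ax [-0.124 -0.992] ext -135.0 131.6 -30.2 95.5 zmax 42.0 ends [478. -21.] [ 445. -286.]
B 472 [ 308.4 -408.5] ax [-0.524 -0.852] ext -75.5 85.2 -12.8 13.7 zmax 30.8 ends [ 348. -344.] [ 264. -481.]
post 46 [ 459.1 -464. ] ax [ 0.34 -0.94] ext -6.2 5.3 -4.2 6.5 zmax 51.8 ends [ 457. -458.] [ 461. -469.]
postflange 149 [ 458.8 -464.2] ax [ 0.377 -0.926] ext -20.3 20.5 -18.2 20.0 zmax 51.8 ends [ 451. -445.] [ 467. -483.]
tin 392 [ 652.5 -265.7] ax [-0.83  -0.558] ext -40.1 39.8 -37.2 37.3 zmax 59.8 ends [ 686. -243.] [ 619. -288.]
bowl 151 [ 622.4 -388.3] ax [-0.908 -0.419] ext -34.0 37.5 -34.4 35.1 zmax 38.2 ends [ 653. -374.] [ 588. -404.]
mug 308 [484.5  52.5] ax [-0.616 -0.788] ext -38.0 52.2 -30.4 31.5 zmax 54.3 ends [508.  82.] [452.  11.]
table z -1.5064392295980724
```

View pics/crop0.png

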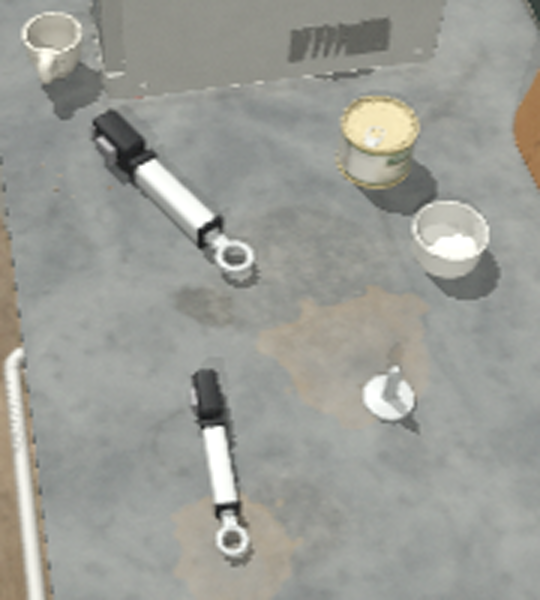

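Rail A is the one meant. Rail B is only about 160 mm long overall, while A's length suits 212 + 18 mm. Next I'll refine A's pose from its own points and check the IK.

```bash
cat >> h.py <<'E'
def railfit(W,e,h):
    """fit axis + eye centre from cloud, given rough eye and handle end xy"""
    S=W.reshape(-1,3); S=S[np.isfinite(S[:,2])&(S[:,2]>6)&(S[:,2]<46)]
    e,h=np.array(e,float),np.array(h,float)
    for _ in range(4):
        a=(h-e)/np.linalg.norm(h-e); n=np.array([-a[1],a[0]])
        p=(S[:,:2]-e)@a; q=(S[:,:2]-e)@n
        k=(abs(q)<20)&(p>42)&(p<136)&(S[:,2]>20)   # barrel top
        m=S[k,:2].mean(0); V=np.linalg.svd(S[k,:2]-m)[2][0]; V*=np.sign(V@a)
        r=(abs(q)<24)&(p>-28)&(p<28)&(S[:,2]>9)
        t=(S[r,:2]-m)@V; lo=np.percentile(t,1)
        e=m+V*(lo+18); h=e+V*212
    a=V;n=np.array([-a[1],a[0]]);p=(S[:,:2]-e)@a; q=(S[:,:2]-e)@n
    L=p[(abs(q)<15)&(p<235)&(p>150)&(S[:,2]>25)].max()
    hd=(abs(q)<26)&(p>150)&(p<212)
    return e,a,L,(k.sum(),q[k].min(),q[k].max(),S[k,2].mean(),q[hd].min(),q[hd].max())
E
python3 - <<'E'
from h import *
import pickle
d=pickle.load(open("c0.pkl","rb"))
for n,px in(("scene",((298,232),(255,190))),("side",((279,203),(247,256)))):
    W=cloud(d[n]); 
    g=[np.nanmedian(W[v-5:v+6,u-5:u+6].reshape(-1,3),0)[:2] for u,v in px]; print(n,g)
    try: print(railfit(W,*g))
    except Exception as x: print(x)
    S=W.reshape(-1,3); k=np.hypot(S[:,0]-459,S[:,1]+464)<40; S=S[k]; S=S[S[:,2]>14]; print("post",len(S),S.mean(0) if len(S) else 0)
    F=W.reshape(-1,3)[k]; r=np.hypot(F[:,0]-459,F[:,1]+464); print("flange z",np.percentile(F[(r>10)&(r<18),2],[25,50,75]),"table",np.median(F[(r>28),2]))
E
```

```text
scene [array([ 467.05240071, -257.05462464]), array([462.15571804, -67.02690698])]
(array([ 454.35068815, -268.87057633]), array([0.03892481, 0.99924214]), np.float64(210.44551905108344), (np.int64(211), np.float64(-14.261137090304185), np.float64(12.714527648372792), np.float64(24.155612262969992), np.float64(-15.464947383400517), np.float64(21.970738221126886)))
post 43 [ 459.2632868  -463.9626507    35.66388775]
flange z [3.58183918 4.70548535 5.84334613] table -0.6565118457976951
side [array([ 452.76855902, -260.86908883]), array([456.37035412, -53.26878852])]
(array([ 455.13560113, -261.1018198 ]), array([0.03217576, 0.99948223]), np.float64(210.6266047014191), (np.int64(270), np.float64(-14.407572106848544), np.float64(12.70921633710796), np.float64(24.026305025460488), np.float64(-17.82355273956204), np.float64(21.166703248649277)))
post 45 [ 461.44783721 -453.92452385   32.34738087]
flange z [ 3.96511121  9.73872439 28.80162528] table -1.8229916277715574
```

```bash
cat >> h.py <<'E'
def down(yaw):  # tool x axis at yaw in world, z down
    c,s=np.cos(yaw),np.sin(yaw)
    return np.array([[c,s,0],[s,-c,0],[0,0,-1.]])
E
python3 - <<'E'
from h import *
a=np.arctan2(.9994,.036)
p=np.array([458,-168.])
for y in(a,a-np.pi): print(y,inverse_kinematics([*p,200],down(y)))
s=read_state(); movel([*s["eef_pos"][:2],420],max_speed=250)
sols=[(y,inverse_kinematics([*p,400],down(y))) for y in(a,a-np.pi)]
y,q=min([t for t in sols if t[1] is not None],key=lambda t:abs(t[1][6])); print("use",y,q)
movep([*p,400],down(y)); movel([*p,250],max_speed=250)
c=camera("wrist"); import pickle; pickle.dump(c,open("w1.pkl","wb")); cv2.imwrite("pics/w1.png",c["image"])
s=read_state();print(s["time"],s["eef_pos"],s["qpos"])
W=cloud(c); print(c["cam_to_world"].round(2) if hasattr(c["cam_to_world"],"round") else c["cam_to_world"])
try: print(railfit(W,[455,-264],[463,-55]))
except Exception as x: print(x)
E
```

```text
1.5347902817359922 [-0.4225937   0.49555397  0.89452818  2.01583383 -0.50815693  0.86671077
  0.71868054]
-1.606802371853801 [-0.5783131   0.69767304  1.2322348   2.02093364 -0.79271335  1.01744193
 -2.12590342]
use 1.5347902817359922 [-0.67814485  0.28274662  1.16887094  1.73349561 -0.26939542  1.3044076
  0.51248583]
4.65 [ 458.66852597 -168.30921579  251.25518054] [-0.51201156  0.44451586  1.01037991  1.95995425 -0.45388686  0.98205696
  0.67931956]
[[ 1.0000e+00  4.0000e-02  1.0000e-02  4.6105e+02]
 [-4.0000e-02  9.6000e-01  2.6000e-01 -1.0289e+02]
 [ 0.0000e+00 -2.6000e-01  9.7000e-01  3.9398e+02]
 [ 0.0000e+00  0.0000e+00  0.0000e+00  1.0000e+00]]
(array([ 458.45655064, -265.51675034]), array([0.02894679, 0.99958095]), np.float64(210.46763010941388), (np.int64(2383), np.float64(-12.722757948253605), np.float64(13.120796143261204), np.float64(25.922604735646004), np.float64(-15.771519566187852), np.float64(22.35605424448534)))
```

View pics/w1.png

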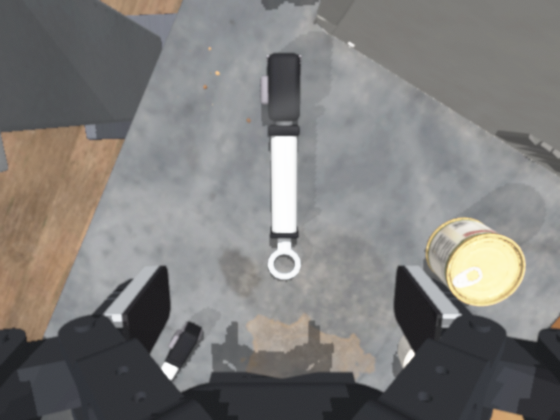

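Rail A shows clearly, with its eye at (284,263), barrel at (284,185), handle at (284,88) and the button on the left at (265,90). Rail B is only partly visible near (185,345). I'll measure the post from the same camera, then grasp.

```bash
python3 - <<'E'
from h import *
a=np.array([.029,.9996]); e=np.array([458.5,-265.5]); R=down(np.arctan2(a[1],a[0]))
movel([459,-369,250],frame=R,max_speed=250)
c=camera("wrist"); cv2.imwrite("pics/w2.png",c["image"]); W=cloud(c).reshape(-1,3)
S=W[np.hypot(W[:,0]-459,W[:,1]+464)<35]
T=S[S[:,2]>47]; print("top",len(T),T.mean(0), "max",T[:,2].max())
B=S[(S[:,2]>14)&(S[:,2]<44)]; print("body",len(B),B.min(0),B.max(0))
F=S[S[:,2]>2.5]; print("flange",cv2.minEnclosingCircle(F[:,:2].astype(np.float32)),np.median(F[:,2]),F[:,:2].min(0),F[:,:2].max(0),"table",np.median(S[S[:,2]<2,2]))
b=e+95*a
movel([*b,120],frame=R,max_speed=250)
c=camera("wrist"); print(railfit(cloud(c),e,e+212*a), read_state()["eef_pos"],b)
print([inverse_kinematics([461,-369,z],R) for z in(80,4)])
print(read_state()["time"])
E
```

```text
top 71 [ 463.6551545  -459.16572569   50.26437267] max 53.73997875293139
body 124 [ 457.97832679 -460.13960091   14.31742233] [ 469.4312394  -454.31467339   43.73833654]
flange ((458.4477844238281, -463.6728210449219), 34.468528747558594) 6.663916804044732 [ 427.79295134 -491.97041851] [ 492.65542225 -429.85245884] table 0.8564749081986633
(array([ 458.13286585, -264.88397967]), array([0.03173561, 0.9994963 ]), np.float64(209.30457407160856), (np.int64(5234), np.float64(-13.062714392278991), np.float64(13.078351407708869), np.float64(25.96323128574779), np.float64(-15.946006011805364), np.float64(22.649237144059168))) [ 461.49359672 -171.83227857  120.73156712] [ 461.255 -170.538]
[array([ 0.12366645,  0.79637803,  0.69079153,  1.83218517, -0.70694645,
        0.77710264,  1.16584398]), array([ 0.18349481,  0.89977334,  0.59269165,  1.84662824, -0.80416469,
        0.65278974,  1.24072646])]
6.8
```

```bash
python3 - <<'E'
from h import *
a=np.array([.0305,.9995]); e=np.array([458.3,-265.2]); R=down(np.arctan2(a[1],a[0])); b=e+95*a
print(movel([*b,30],frame=R,max_speed=150), movel([*b,2],max_speed=60,guard=12), read_state()["eef_pos"])
clamp(); s=read_state(); print(s["finger_gap"],s["gripper_force"],s["ft_force"],s["eef_pos"])
p0=s["eef_pos"]
movel([*p0[:2],90],max_speed=120)
post=np.array([463.7,-460.]); t=b+post-e
movel([*t,92],frame=R,max_speed=180); wait(.4)
c=camera("scene"); cv2.imwrite("pics/s3.png",cv2.resize(c["image"][150:350,220:440],None,fx=3,fy=3))
import pickle; pickle.dump(c,open("s3.pkl","wb")); s=read_state(); print(s["eef_pos"],t,s["ft_force"],s["finger_gap"],s["time"])
W=cloud(c); S=W.reshape(-1,3); k=(np.hypot(S[:,0]-459,S[:,1]+464)<40)&(S[:,2]>80)&(S[:,2]<125); E=S[k]
print("eye pts",len(E),E.min(0),E.max(0),cv2.minEnclosingCircle(E[:,:2].astype(np.float32)))
E
```

```text
False False [ 461.04367517 -170.41366749    1.90892456]
25.10223407310177 59.20545816421509 [-1.18884559  1.62663439  7.90256451] [ 461.2947843  -170.22322307    2.27597105]
[ 466.67412207 -364.90786266   92.03959255] [ 466.5975 -365.0475] [-0.41549337 -0.36457256 -4.02205891] 25.039070710188554 11.3167
eye pts 206 [ 444.38269826 -480.24981763   88.22972996] [ 479.50742459 -424.36062042  120.34203034] ((459.8314514160156, -452.1996765136719), 28.7835750579834)
```

View pics/s3.png

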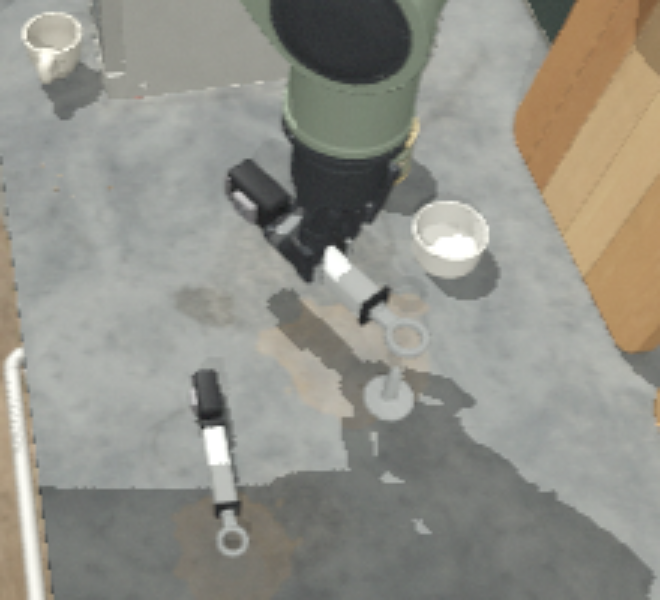

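The rail hangs level in the grip with its eye at crop (408,335), above the post at (393,385). I'll check the offset more closely with a ring-only fit in the scene camera's own frame.

```bash
python3 - <<'E'
from h import *
import pickle
c=pickle.load(open("s3.pkl","rb")); S=cloud(c).reshape(-1,3)
k=(np.hypot(S[:,0]-459,S[:,1]+464)<40)&(S[:,2]>80)&(S[:,2]<125)&(S[:,1]<-447); E=S[k]
print(np.percentile(E,[2,50,98],axis=0))
from scipy.optimize import least_squares
for r in(15,):
    f=least_squares(lambda p:np.hypot(E[:,0]-p[0],E[:,1]-p[1])-r,[460,-463],loss="soft_l1"); print(f.x)
print(cv2.minEnclosingCircle(E[:,:2].astype(np.float32)))
P=S[(np.hypot(S[:,0]-459,S[:,1]+464)<12)&(S[:,2]>14)&(S[:,2]<50)]; print("post",len(P),P.mean(0),P.min(0),P.max(0))
E
```

```text
[[ 445.72946666 -480.17212113   97.90710405]
 [ 460.7990897  -464.96178253  104.58732681]
 [ 479.14535692 -448.02922081  107.68368682]]
[ 461.60153916 -463.87220068]
((462.2666320800781, -463.3924865722656), 18.304895401000977)
post 41 [ 459.12799259 -464.32873548   34.1109074 ] [ 455.25598038 -468.62826199   14.14084273] [ 464.66144005 -456.99225641   49.71884828]
```

```bash
python3 - <<'E'
from h import *
t=[465.4,-365.2]
movel([*t,92],max_speed=40)
print(movel([*t,40],max_speed=60,guard=10), read_state()["eef_pos"],read_state()["ft_force"])
print(movel([*t,3],max_speed=50,guard=12), read_state()["eef_pos"],read_state()["ft_force"],read_state()["time"])
c=camera("scene"); cv2.imwrite("pics/s4.png",cv2.resize(c["image"][180:330,240:420],None,fx=4,fy=4))
S=cloud(c).reshape(-1,3)
E=S[(np.hypot(S[:,0]-459,S[:,1]+464)<21)]; print(np.percentile(E[:,2],[10,25,50,75,90,99]))
H=S[(abs(S[:,0]-463)<12)&(S[:,1]>-310)&(S[:,1]<-260)&(S[:,2]>20)]; print("handle",len(H),np.median(H[:,2]) if len(H) else 0)
E
```

```text
False [ 465.52867948 -365.36548108   40.30727217] [-0.10273493  0.59895118 -2.99864495]
True [ 464.97128231 -364.93820143    2.29870086] [-0.22382787  1.20467735  8.51145166] 13.3417
[ 1.06181969  4.62646216 12.56532641 16.53976381 32.75864924 50.38219345]
handle 298 40.73162408782895
```

View pics/s4.png

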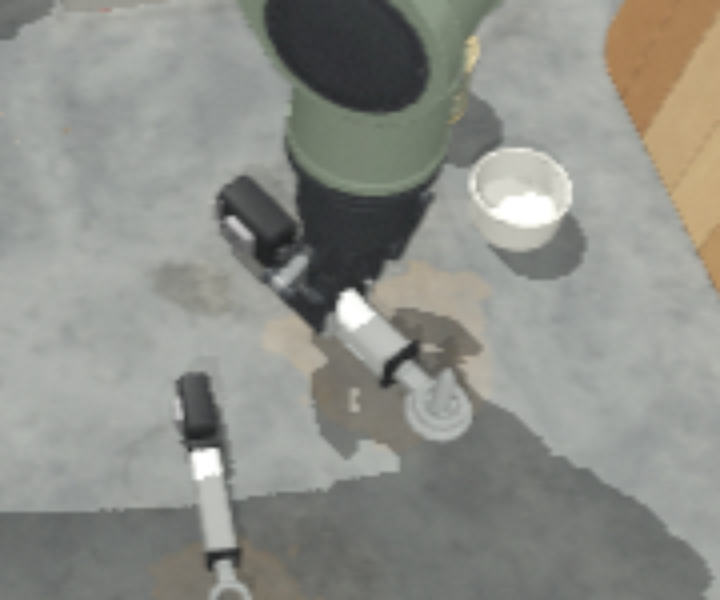

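The eye sits down over the post, with the post tip at crop (447,375) inside the ring at (438,408). Next I'll release, refit the rail and grip the handle.

```bash
python3 - <<'E'
from h import *
a=np.array([.0305,.9995]); R=down(np.arctan2(a[1],a[0])); p=np.array([465,-365.])
open_gripper(); movel([*p,110],frame=R,max_speed=200)
c=camera("wrist"); W=cloud(c); f=railfit(W,p-95*a,p+117*a); print(f)
e,a=f[0],f[1]; R=down(np.arctan2(a[1],a[0])); g=e+180*a
S=W.reshape(-1,3); q=(S[:,:2]-e)@[-a[1],a[0]]; l=(S[:,:2]-e)@a
print("handle z",np.median(S[(abs(q)<10)&(l>160)&(l<205),2]),"eye z",np.median(S[(np.hypot(l,q)<17)&(np.hypot(l,q)>12.5),2]))
np.save("fit.npy",np.r_[e,a])
movel([*g,110],frame=R,max_speed=200); c=camera("wrist"); cv2.imwrite("pics/w5.png",c["image"])
s=read_state(); print(g,s["eef_pos"],s["time"],s["qpos"]); 
print([inverse_kinematics([*(g+d*a),2],R) is not None for d in(0,60,118)])
E
```

```text
(array([ 462.53574964, -457.43372402]), array([0.03077329, 0.99952639]), np.float64(207.28177168797671), (np.int64(5743), np.float64(-14.523335073509807), np.float64(14.532055149701398), np.float64(26.1010110451267), np.float64(-15.763624727235767), np.float64(22.560035087256836)))
handle z 39.29111193857403 eye z 16.267004791462853
[ 468.07494262 -277.51897382] [ 467.82055158 -277.98128777  109.66460507] 15.3917 [-0.08290525  0.70560339  0.74840803  1.94234825 -0.687093    0.76820578
  1.03449772]
[True, True, True]
```

View pics/w5.png

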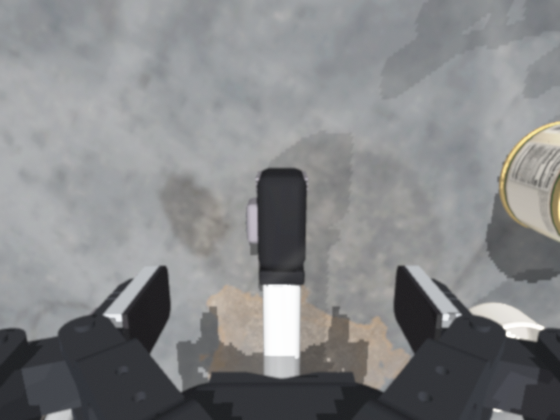

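The handle stands at (282,215) with the button at (252,222), flat and shut. Gripping and drawing.

```bash
python3 - <<'E'
from h import *
f=np.load("fit.npy"); a=f[2:]; R=down(np.arctan2(a[1],a[0])); g=np.array([468.0,-280.5])
print(movel([*g,45],frame=R,max_speed=150), movel([*g,2],max_speed=60,guard=12))
clamp(); s=read_state(); p=s["eef_pos"]; print(s["finger_gap"],s["gripper_force"],s["ft_force"],p)
d=np.array([*a,0])
print(movel(p+d*92,max_speed=60,guard=25)); s=read_state(); print((s["eef_pos"]-p)@d,s["ft_force"],s["finger_gap"],s["time"])
E
```

```text
False False
29.478364052955115 61.699827052652836 [-0.40252467  1.9582728   6.56473874] [ 468.34555045 -280.58410231    2.35973444]
False
91.75128400227341 [-0.67746565 -4.76923233 -1.57050403] 29.16838264529046 19.075
```

```bash
python3 - <<'E'
from h import *
f=np.load("fit.npy"); d=np.array([*f[2:],0]); p=np.array([468.35,-280.58,2.36])
hit=movel(p+d*118,max_speed=25,guard=15); wait(.5)
s=read_state(); print(hit,(s["eef_pos"]-p)@d,s["ft_force"],s["finger_gap"],s["gripper_force"],s["time"])
c=camera("scene"); cv2.imwrite("pics/s6.png",cv2.resize(c["image"][170:320,220:400],None,fx=4,fy=4))
S=cloud(c).reshape(-1,3); E=S[(np.hypot(S[:,0]-460,S[:,1]+462)<26)&(S[:,2]>12)&(S[:,2]<22)]
print(cv2.minEnclosingCircle(E[E[:,1]<-445][:,:2].astype(np.float32)),np.median(E[:,2]))
E
```

```text
True 107.51708526490238 [-0.45234649 -5.96742316 -1.83179945] 29.81500970282605 60.98586615175009 20.2917
((462.3581848144531, -457.2229309082031), 17.643640518188477) 16.588656220921052
```

View pics/s6.png

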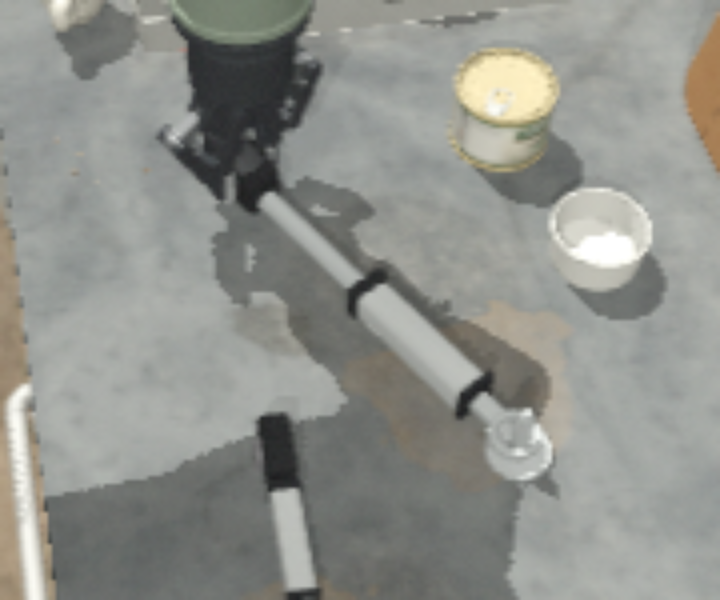

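The handle is out, with the tube showing from crop (265,195) to (365,285), and the eye is still on the post at (520,435). I'll add a small preload to be sure it's on the firm stop.

```bash
python3 - <<'E'
from h import *
f=np.load("fit.npy"); d=np.array([*f[2:],0]); p=np.array([468.35,-280.58,2.36])
for k in (108.5,109.5,110.5):
    movel(p+d*k,max_speed=15); wait(.3); s=read_state(); F=s["ft_force"]
    print(k,(s["eef_pos"]-p)@d,F,s["finger_gap"],s["time"])
    if F[1]<-14: break
c=camera("scene"); S=cloud(c).reshape(-1,3); a=f[2:]; n=np.array([-a[1],a[0]])
o=np.array([460,-464.]); l=(S[:,:2]-o)@a; q=(S[:,:2]-o)@n
k=(abs(q)<14)&(S[:,2]>8)&(S[:,2]<28)
B=np.sort(l[k&(S[:,2]>22)&(l>20)&(l<165)]); print("barrel",B[0],B[-1],"eye",l[(abs(q)<22)&(l<22)&(S[:,2]>12)&(S[:,2]<22)].min())
H=np.sort(l[(abs(q)<13)&(S[:,2]>32)&(S[:,2]<43)&(l>170)]); print("handle rear",H[:5])
E
```

```text
108.5 107.61635971951904 [-0.83436052 -9.40670867 -2.3122428 ] 29.548473883818314 20.8917
109.5 107.7881114096189 [ -0.09350315 -14.14593001  -3.06442972] 29.335828388738772 21.4417
barrel 41.1363957157181 164.49995445795167 eye -10.433775215020008
handle rear [258.29343661 259.01604724 259.35955813 260.03811365 260.39258654]
```

The pull rises from 6 to 14 N with almost no further travel, so the handle is on the firm stop. Handing in.

```bash
python3 -c "
from h import *
print(finish_job()); print(read_state()['time'])"
```

```text
the job is handed in; nothing more can be done
None
the job is handed in; nothing more can be done
```

The rail's eye is down over the post with the rail flat, and the gripper is holding the handle fully out on the second stop with a pull of about 14 N; I handed the job in after about 21.5 s without touching the tin, bowl or mug, but the hand-in gave no verdict.

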